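# Sort two keyed cranks onto their check gauges

## Robot

A 6-joint arm with a two-finger parallel gripper is mounted at the origin on the work surface. World frame = base frame: x ahead of the robot, y to its left, z up, the work surface at z = 0. Lengths are in m, angles in rad, forces in N, time in s.
With the tool pointing down it reaches from about 0.35 to 0.8 m from the base axis. Payload 7.3 kg.
Tool frame: the origin (TCP) lies between the finger pads; the fingertips stand 25 mm ahead of it and the grasp point (between the pads) lies 6 mm ahead of it (r.tip_extent is the distance from the TCP to the fingertips, in m); z points along the fingers, y is the line along which they close (so a half turn about z gives the same grasp; the last joint's range is limited). The gripper opens to 85 mm and grips with 20 to 120 N. Pads are 22 mm wide; open, the fingers measure 114 mm over their backs; the gripper's body (76 mm by 85 mm) begins 54 mm behind the grasp point. The pads swing forward as they close: fully open they stand 13 mm farther back than shut.
Start: joints at [1.056, 0.342, 1.524, -0, 1.275, -0.146], TCP at [0.189, 0.49, 0.256] pointing down, gripper open.
Joint ranges: [-2.53, 2.53], [-0.77, 2.02], [0.04, 2.7], [-1, 4.14], [0.28, 2.66], [-3.11, 3.11]. Speed limits (rad/s): [2.57, 2.57, 3.14, 3.14, 3.14, 3.14].

## Interface

Orientations are given as a unit quaternion [x, y, z, w].
In Python, from workcell import r, command_gripper, optics gives the robot as it stands. The module is installed in compiled form; this text tells all that it offers. Calls block until the motion is done:
- r.reach(position, orientation): joint-space move of the TCP to a pose.
- r.move_straight(position, orientation=None, speed=0.15, max_force=None): straight line of the TCP; orientation=None keeps the orientation; speed is the mean speed in m/s. With max_force (N) it stops when the force on the tool has changed by that much, and returns True; else False.
- r.movej(angles): joint-space move.
- command_gripper(opening, force=None): finger opening in m; force is the grip in N (None keeps the last); returns when the fingers have stopped.
- r.hold(seconds).
- r.solve_ik(position, orientation): joint angles nearest the present ones, or None.
- r.read_state(): the state.
- optics.get_image(name): name is "side" or "top"; returns (picture, depth): 400x640x3 uint8, red, green, blue; 400x640 float32, m along the optical axis (not along the pixel's ray), 0 where there is no reading.
- optics.camera_model(name): a dict with "K" (3x3 intrinsics, pixels), "k1" (the pictures are not rectified: a ray, as slopes to the right and down, at radius r is drawn at 1 + k1 r^2 times it, then the intrinsics apply), "R" (3x3) and "t" (3): a world point X has camera coordinates R X + t. Camera axes: x right, y down, z forward; pixel columns grow to the right and rows downward; lengths in m; the calibration is good to about 2 mm. A picture is of the moment at which its call begins. camera_model takes no time and is no camera call.
A pose or a line that the arm cannot do raises r.PlanningError and nothing moves.
- r.finish_job(): hands the job in; it is judged then, once.
The state is a dict: "time_s": time; "joint_positions": joint angles; "dq": joint speeds; "tau": joint torques, N m; "eef_pos": TCP position; "eef_rot": TCP orientation; "contact_force": force on the tool from outside, world axes, zero at the start; "torque": the same for the moment, N m; "grip_width": finger opening in m; "grip_force": force on a finger pad.
Only numpy, scipy, OpenCV 4.12 (cv2) and the standard library are available. Lean on these libraries where they do the work, as an engineer would, in place of code of your own. Each camera call takes 0.05 s, during which the arm holds its last target. There are 200 camera calls.

## Task

Two of the aluminium cranks on the bench have a keyway in the bore: one in line with its arm, the other a quarter turn from it. Seat each on the check gauge whose shaft has its key in the same position, arm lying between the two guide pins and hub flat down on the gauge plate, and leave both there. The crank with the plain round bore is not needed.

Things in the scene. Friction and masses are not known exactly. Their poses are not given: they have to be found in the camera images.
- crank_inline_center (a point): Loose aluminium crank, flat, 170 g. Round hub 58 mm wide, 26 tall, 30 mm bore; arm 14 wide, 8 to 18 mm up, along -x; at its end, 62 mm from the hub axis, a knob 18 wide, 40 tall. Keyway 16 mm wide, to 25.5 mm from the axis, in line with the arm (towards -x). Point: hub axis, half-way up (13 mm). z up. Grip the hub's sides across y.
- crank_across_center (a point): Loose aluminium crank, flat, 170 g. Round hub 58 mm wide, 26 tall, 30 mm bore; arm 14 wide, 8 to 18 mm up, along -x; at its end, 62 mm from the hub axis, a knob 18 wide, 40 tall. Keyway 16 mm wide, to 25.5 mm from the axis, a quarter turn from the arm (towards +y). Point: hub axis, half-way up (13 mm). z up. Grip the hub's sides across y.
- gauge_inline_seat (a point): Fixed steel plate 8 mm thick, 90 wide, x -85 to 40. Shaft 21 mm wide, 42 tall, top 12 coned; key rib 7 wide, 24 tall, to 21 mm from the axis, pointing to the pins (-x). Two pins 20 tall at x -55, y +-24, 40 clear between, for the arm. Point: shaft axis on the plate's top, z up; a seated crank has the same yaw, its centre 13 mm above. Play 4.5 mm, 12 deg.
- gauge_across_seat (a point): Fixed steel plate 8 mm thick, 90 wide, x -85 to 40. Shaft 21 mm wide, 42 tall, top 12 coned; key rib 7 wide, 24 tall, to 21 mm from the axis, a quarter turn from the pins (+y). Two pins 20 tall at x -55, y +-24, 40 clear between, for the arm. Point: shaft axis on the plate's top, z up; a seated crank has the same yaw, its centre 13 mm above. Play 4.5 mm, 12 deg.
Things that resemble listed ones, but are neither listed nor needed, are in the scene too. Leave any pink look-alike of the part that bears gauge_across_seat alone.

How it is judged:
By the outcome, as a careful person would: the job done as asked, in the order asked, and still so for the second after the job is handed in, with the robot touching nothing.
It also fails if it takes over 61 s, if anything falls off the work surface, if the arm or the gripper's body presses on something with over 40 N, if the wrist force passes 120 N, or if a joint passes its speed limit or range.

## Working session

There is one attempt and no reset: what is moved stays moved. The work goes in short steps, each a Python script; the robot and the scene stay as the last script left them, time stands still between calls to the robot, and variables do not carry over. Pictures are saved under pics/ and viewed, at most 10 in all, crops included, and the job is handed in when it is done.

```bash
mkdir -p pics; cat > h.py <<'E'
import numpy as np, cv2
from workcell import r, command_gripper, optics
def ray(name,u,v):
    m=optics.camera_model(name);K=np.array(m["K"]);R=np.array(m["R"]);t=np.array(m["t"])
    x,y=(u-K[0,2])/K[0,0],(v-K[1,2])/K[1,1]
    p=cv2.undistortPoints(np.array([[[float(u),float(v)]]]),K,np.array([m["k1"],0,0,0,0.]))[0,0]
    return -R.T@t, R.T@np.array([p[0],p[1],1.])
def at(name,u,v,z):
    c,d=ray(name,u,v); return c+d*(z-c[2])/d[2]
def world(name,depth):
    m=optics.camera_model(name);K=np.array(m["K"]);R=np.array(m["R"]);t=np.array(m["t"])
    h,w=depth.shape; g=np.stack(np.meshgrid(np.arange(w),np.arange(h)),-1).reshape(-1,1,2).astype(float)
    p=cv2.undistortPoints(g,K,np.array([m["k1"],0,0,0,0.])).reshape(h,w,2)
    C=np.dstack([p*depth[...,None],depth]); return (C-t)@R
E
python3 - <<'E'
from h import *
for n in("top","side"):
    i,d=optics.get_image(n); np.savez(f"{n}0.npz",i=i,d=d); cv2.imwrite(f"pics/{n}0.png",i[...,::-1])
    m=optics.camera_model(n);print(m)
E
```

```text
{'K': array([[484.79796362,   0.        , 320.78648484],
       [  0.        , 484.79796362, 203.8960553 ],
       [  0.        ,   0.        ,   1.        ]]), 'k1': -0.15110840995335334, 'R': array([[-0.02508755, -0.99947238, -0.02062935],
       [-0.99614156,  0.02672929, -0.08359151],
       [ 0.08409882,  0.01845265, -0.99628655]]), 't': array([0.01219781, 0.50229387, 1.07977652])}
{'K': array([[385.06067886,   0.        , 317.61241449],
       [  0.        , 385.06067886, 198.40968475],
       [  0.        ,   0.        ,   1.        ]]), 'k1': -0.02097766115799088, 'R': array([[ 0.91546417, -0.40177123,  0.02247743],
       [-0.19106775, -0.48316306, -0.85442763],
       [ 0.35414471,  0.77790317, -0.51908399]]), 't': array([-0.4663229 ,  0.14360704,  0.68100839])}
```

View pics/top0.png

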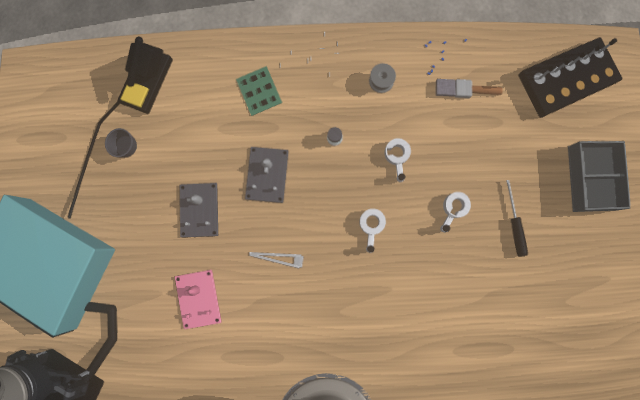

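View pics/side0.png

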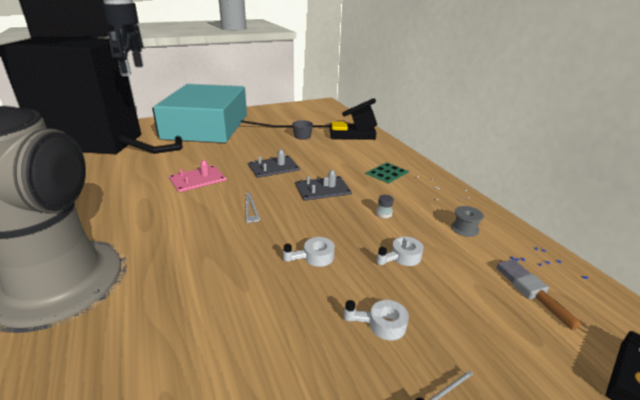

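The top view shows three cranks with hubs at (398,150), (372,221) and (457,205). The dark gauges are at (198,200) and (266,172), and the pink look-alike is at (197,298). Next I'll crop the cranks and both dark gauges.

```bash
python3 - <<'E'
from h import *
t=np.load("top0.npz");s=np.load("side0.npz")
def crop(i,u,v,h=33):return cv2.resize(i[v-h:v+h,u-h:u+h],(260,260),interpolation=cv2.INTER_CUBIC)
a=[crop(t["i"],*c) for c in((398,155),(372,226),(453,210))]; b=[crop(t["i"],198,205),crop(t["i"],266,175),crop(s["i"],310,178,42)]
# local contrast stretch for gauges
b=[cv2.convertScaleAbs(x,alpha=1.6) for x in b]; a=[cv2.convertScaleAbs(x,alpha=.9) for x in a]
cv2.imwrite("pics/c1.png",np.vstack([np.hstack(a),np.hstack(b)])[...,::-1])
i=t["i"]; W=world("top",t["d"])
# crank hubs: bright low-sat
hsv=cv2.cvtColor(i,cv2.COLOR_RGB2HSV)
print("d table",W[330,250],W[120,450])
for (u,v) in((398,155),(372,226),(453,210)):
    w=W[v-35:v+35,u-35:u+35]; z=w[...,2]; 
    m=(z>.019)&(z<.031); k=(z>.032)
    print((u,v),m.sum(),k.sum(),w[k].mean(0) if k.any() else 0,(w[m].min(0)+w[m].max(0))/2, w[m].max(0)-w[m].min(0))
E
```

```text
d table [ 0.21658501  0.17050968 -0.00369847] [ 0.69498296 -0.31131482  0.00304303]
(398, 155) 376 66 [ 0.51314791 -0.13199475  0.38211306] [ 0.59951381 -0.1798363   0.02496463] [0.09535969 0.05753839 0.01177515]
(372, 226) 414 65 [ 0.40386077 -0.07210475  0.48749025] [ 0.44008989 -0.1163871   0.02497417] [0.09872755 0.05686719 0.0119172 ]
(453, 210) 387 67 [ 0.4290255  -0.18731013  0.42595728] [ 0.47690659 -0.30655522  0.02488654] [0.0877929  0.06964236 0.01161329]
```

View pics/c1.png

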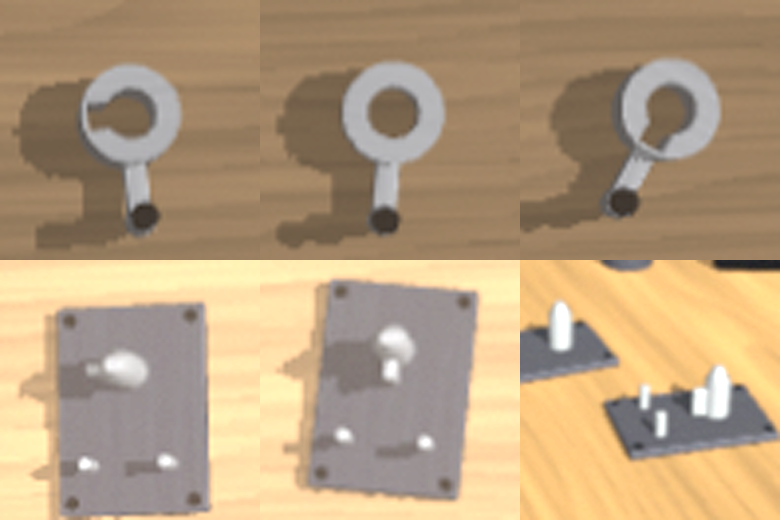

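The crank at (398,150) has its keyway a quarter turn from the arm (across), the one at (457,205) has it in line, and (372,221) is plain. Gauge (198,200) has its key towards +y (across), and gauge (266,172) has its key towards the pins (inline). Pink stays untouched.

```bash
cat > m.py <<'E'
from h import *
def crank(i,u,v,h=36,zh=.026,zk=.040):
    hsv=cv2.cvtColor(i,cv2.COLOR_RGB2HSV); M=np.zeros(i.shape[:2],np.uint8); M[v-h:v+h,u-h:u+h]=1
    g=((hsv[...,1]<40)&(hsv[...,2]>125)).astype(np.uint8)*M
    g=cv2.morphologyEx(g,cv2.MORPH_OPEN,np.ones((2,2),np.uint8))
    cs,_=cv2.findContours(g,cv2.RETR_EXTERNAL,cv2.CHAIN_APPROX_NONE); c=max(cs,key=cv2.contourArea)
    f=np.zeros_like(g); cv2.drawContours(f,[c],-1,1,-1)
    f=cv2.morphologyEx(f,cv2.MORPH_OPEN,cv2.getStructuringElement(cv2.MORPH_ELLIPSE,(15,15)))
    cs,_=cv2.findContours(f,cv2.RETR_EXTERNAL,cv2.CHAIN_APPROX_NONE); c=max(cs,key=cv2.contourArea)
    (cu,cv_),(a,b),_=cv2.fitEllipse(c)
    H=at("top",cu,cv_,zh)
    k=((hsv[...,2]<75)&(M>0)).astype(np.uint8)
    n,_,st,ce=cv2.connectedComponentsWithStats(k); d=[s[4] for s in st[1:]]
    j=1+int(np.argmax(d)); P=at("top",*ce[j],zk)
    D=H-P; yaw=np.arctan2(D[1],D[0])
    print("crank px",(cu,cv_),(a,b),"knob",ce[j],st[j][4],"len",np.hypot(D[0],D[1]),"H",H[:2],"yaw",np.degrees(yaw))
    return H[:2],yaw
def gauge(i,u,v,h=48):
    hsv=cv2.cvtColor(i,cv2.COLOR_RGB2HSV); M=np.zeros(i.shape[:2],np.uint8); M[v-h:v+h,u-h:u+h]=1
    g=((hsv[...,1]<70)&(hsv[...,2]<115)&(M>0)).astype(np.uint8)
    g=cv2.morphologyEx(g,cv2.MORPH_OPEN,np.ones((5,5),np.uint8))
    cs,_=cv2.findContours(g,cv2.RETR_EXTERNAL,cv2.CHAIN_APPROX_NONE); c=cv2.convexHull(max(cs,key=cv2.contourArea))
    w=np.array([at("top",*p[0],.008)[:2] for p in c],np.float32)
    rc=cv2.minAreaRect(w); B=cv2.boxPoints(rc)
    e=max((B[1]-B[0],B[2]-B[1]),key=np.linalg.norm)
    e=e*np.sign(e[0]); yaw=np.arctan2(e[1],e[0])   # pins toward -x
    S=np.array(rc[0])+.0225*np.array([np.cos(yaw),np.sin(yaw)])
    print("gauge",rc,"seat",S,"yaw",np.degrees(yaw)); return S,yaw
E
python3 - <<'E'
from m import *
i=np.load("top0.npz")["i"]
R=[crank(i,398,155),crank(i,453,210),gauge(i,198,208),gauge(i,266,174)]
import pickle; pickle.dump(R,open("R.pkl","wb"))
from scipy.spatial.transform import Rotation as Ro
for a,b in((0,2),(1,3)):
  for o in(0,np.pi):
    q=[r.solve_ik([*R[k][0],z],(Ro.from_euler('z',R[k][1]+o)*Ro.from_euler('x',np.pi)).as_quat()) for k in(a,b) for z in(.03,.15)]
    print(a,o,[None if x is None else np.round(x,2) for x in q])
E
```

```text
Traceback (most recent call last):
  File "m.py", line 9, in crank
    cs,_=cv2.findContours(f,cv2.RETR_EXTERNAL,cv2.CHAIN_APPROX_NONE); c=max(cs,key=cv2.contourArea)
                                                                        ~~~^^^^^^^^^^^^^^^^^^^^^^^^
ValueError: max() iterable argument is empty
```

```bash
sed -i 's/    g=cv2.morphologyEx(g,cv2.MORPH_OPEN,np.ones((2,2),np.uint8))/    g=cv2.morphologyEx(g,cv2.MORPH_CLOSE,np.ones((3,3),np.uint8))/; s/c=max(cs,key=cv2.contourArea)\n    f=/&/; s/cv2.drawContours(f,\[c\],-1,1,-1)/cv2.drawContours(f,[cv2.convexHull(np.vstack([c])) if 0 else c],-1,1,-1)/' m.py
sed -i 's/cv2.convexHull(np.vstack(\[c\])) if 0 else c/c/' m.py
cat > run1.py <<'E'
from m import *
i=np.load("top0.npz")["i"]
hsv=cv2.cvtColor(i,cv2.COLOR_RGB2HSV)
print(hsv[142,390:410].tolist())
R=[crank(i,398,155),crank(i,453,210),gauge(i,198,208),gauge(i,266,174)]
import pickle; pickle.dump(R,open("R.pkl","wb"))
from scipy.spatial.transform import Rotation as Ro
for a,b in((0,2),(1,3)):
  for o in(0,np.pi):
    q=[r.solve_ik([*R[k][0],z],(Ro.from_euler('z',R[k][1]+o)*Ro.from_euler('x',np.pi)).as_quat()) for k in(a,b) for z in(.03,.15)]
    print(a,o,[None if x is None else np.round(x,2) for x in q])
E
python3 run1.py
```

```text
[[130, 4, 201], [120, 3, 201], [110, 4, 201], [135, 3, 200], [120, 3, 200], [130, 4, 201], [130, 4, 200], [135, 3, 199], [128, 5, 202], [135, 5, 201], [120, 3, 201], [130, 4, 201], [130, 4, 202], [120, 4, 202], [130, 4, 203], [140, 4, 205], [10, 11, 201], [15, 54, 194], [15, 92, 189], [16, 96, 189]]
crank px (397.72528076171875, 150.5967559814453) (24.157886505126953, 24.518356323242188) knob [401.  176.5] 26 len 0.06195993677349561 H [ 0.61962324 -0.1799765 ] yaw 2.6319130805635376
crank px (457.57928466796875, 204.44589233398438) (24.229454040527344, 24.951766967773438) knob [445.59259259 227.92592593] 27 len 0.06260843513013684 H [ 0.49242658 -0.31212157] yaw -32.29784330270099
gauge ((0.4980516731739044, 0.2849966287612915), (0.08873100578784943, 0.12380789965391159), 89.90738677978516) seat [0.52055164 0.28496025] yaw -0.092626505
gauge ((0.5758051872253418, 0.12445787340402603), (0.08968989551067352, 0.12413813918828964), 83.10464477539062) seat [0.59814245 0.12175661] yaw -6.8953543
0 0 [array([-0.4 ,  0.79,  1.4 , -0.  ,  0.95,  1.12]), array([-0.4 ,  0.65,  1.31, -0.  ,  1.18,  1.12]), array([ 0.37,  0.72,  1.57, -0.  ,  0.85,  1.94]), array([ 0.37,  0.56,  1.47, -0.  ,  1.1 ,  1.94])]
0 3.141592653589793 [array([-0.4 ,  0.79,  1.4 ,  0.  ,  0.95, -2.02]), array([-0.4 ,  0.65,  1.31,  0.  ,  1.18, -2.02]), array([ 0.37,  0.72,  1.57,  0.  ,  0.85, -1.2 ]), array([ 0.37,  0.56,  1.47,  0.  ,  1.1 , -1.2 ])]
1 0 [array([-0.7 ,  0.71,  1.6 , -0.  ,  0.83,  1.44]), array([-0.7 ,  0.55,  1.51, -0.  ,  1.09,  1.44]), array([ 0.08,  0.74,  1.52, -0.  ,  0.88,  1.77]), array([ 0.08,  0.59,  1.42, -0.  ,  1.13,  1.77])]
1 3.141592653589793 [array([-0.7 ,  0.71,  1.6 ,  0.  ,  0.83, -1.7 ]), array([-0.7 ,  0.55,  1.51,  0.  ,  1.09, -1.7 ]), array([ 0.08,  0.74,  1.52,  0.  ,  0.88, -1.38]), array([ 0.08,  0.59,  1.42,  0.  ,  1.13, -1.38])]
```

```bash
python3 - <<'E'
from h import *
W=world("top",np.load("top0.npz")["d"])
for v,u in((265,50),(230,20),(250,100),(320,65),(210,20),(310,110),(365,95)):print(u,v,W[v,u].round(3))
m=(W[200:400,0:130,2]); print(np.nanmax(m[0:130]))
E
```

```text
50 265 [0.376 0.595 0.117]
20 230 [0.454 0.676 0.113]
100 250 [0.408 0.491 0.084]
65 320 [0.253 0.572 0.096]
20 210 [0.499 0.674 0.117]
110 310 [0.267 0.498 0.022]
95 365 [0.14  0.531 0.04 ]
1.1180059663003956
```

The box is only 12 cm tall, so the path over it is clear. I'll swing out at height and do the inline crank first.

```bash
cat > a.py <<'E'
from m import *
import pickle
from scipy.spatial.transform import Rotation as Ro
def q(y): return (Ro.from_euler('z',y)*Ro.from_euler('x',np.pi)).as_quat()
def st(l):
    s=r.read_state(); print(l,round(s["time_s"],2),np.round(s["eef_pos"],4),"w",round(s["grip_width"],4),"gf",round(s["grip_force"],1),"F",np.round(s["contact_force"],1))
def pick(C,yaw):
    r.reach([*C,.15],q(yaw)); r.move_straight([*C,.07],speed=.2); print("tip",r.tip_extent)
    st("pre"); print(r.move_straight([*C,.030],speed=.08,max_force=15)); st("down")
    command_gripper(.05,force=40); st("grip")
    r.move_straight([*C,.15],speed=.15); st("up")
def place(S,yaw):
    r.reach([*S,.15],q(yaw)); r.move_straight([*S,.092],speed=.15); st("above")
    print(r.move_straight([*S,.0385],speed=.05,max_force=12)); st("placed")
E
python3 - <<'E'
from a import *
R=pickle.load(open("R.pkl","rb"))
j=list(r.read_state()["joint_positions"]); j[0]=0.; j[5]=1.2; command_gripper(.085); r.movej(j)
pick(*R[1]); place(*R[3])
for n in("top","side"):
    i,d=optics.get_image(n); cv2.imwrite(f"pics/{n}1.png",i[...,::-1])
i=cv2.imread("pics/side1.png"); cv2.imwrite("pics/s1c.png",cv2.resize(i[100:240,220:420],(800,560)))
E
```

```text
tip 0.025
pre 4.28 [ 0.4932 -0.3118  0.0708] w 0.0848 gf 0.0 F [-0.6 -1.1  0.2]
False
down 4.92 [ 0.4926 -0.3123  0.0301] w 0.0851 gf 0.0 F [-0.3 -0.2 -0.1]
grip 5.3 [ 0.4928 -0.3124  0.0308] w 0.0568 gf 43.5 F [-1.2  1.1  4.9]
up 6.25 [ 0.4919 -0.3117  0.1489] w 0.0571 gf 43.0 F [ 0.3  0.6 -2. ]
above 8.43 [0.5986 0.1211 0.0924] w 0.0565 gf 43.0 F [ 0.1 -0.6 -1.3]
True
placed 9.46 [0.5977 0.1217 0.0388] w 0.0573 gf 43.7 F [-0.4  0.4  3.9]
```

View pics/s1c.png

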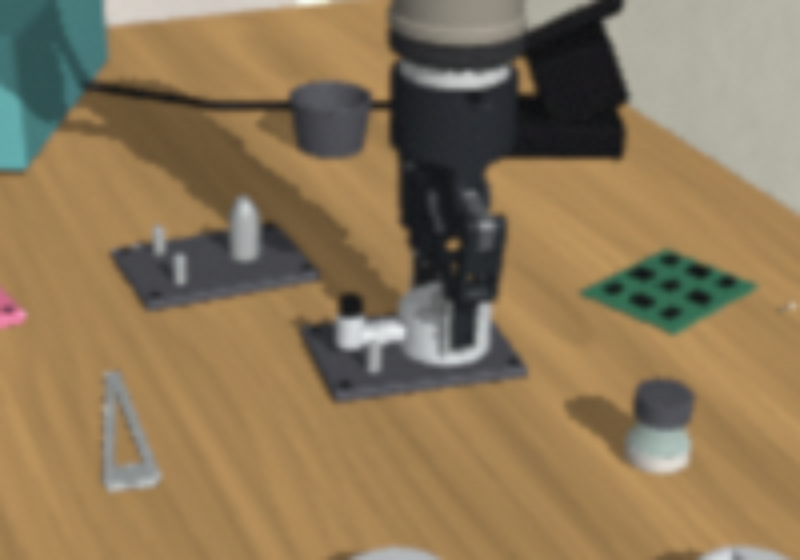

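The side view shows the hub down on the inline gauge plate, around (445,320) in the crop, with the arm between the pins. The TCP height matches seating: 8 mm above the pick height. I'll release it and do the across crank.

```bash
python3 - <<'E'
from a import *
R=pickle.load(open("R.pkl","rb"))
def leave(S):
    command_gripper(.080); r.move_straight([*S,.15],speed=.15); st("left")
leave(R[3][0]); pick(*R[0]); place(*R[2]); leave(R[2][0])
r.reach([.42,-.2,.25],q(0)); st("away")
I=[]
for n in("top","side"):
    i,d=optics.get_image(n); i=i[100:260,150:350] if n=="top" else i[120:230,230:370]; I.append(cv2.resize(i,(400,400 if 0 else int(400*i.shape[0]/i.shape[1])),interpolation=cv2.INTER_CUBIC))
    if n=="top": W=world("top",d); 
h=min(x.shape[0] for x in I); cv2.imwrite("pics/f.png",np.hstack([x[:h] for x in I])[...,::-1])
for k in(3,2):
    S,y=R[k]; D=W-[*S,0]; rr=np.hypot(D[...,0],D[...,1]); m=(rr>.018)&(rr<.027)&(W[...,2]>.012)&(W[...,2]<.06); z=W[...,2][m]; print("hub top z (expect .034)",np.percentile(z,[10,50,90]).round(4))
    P=D[m][:,:2]; G=np.c_[P,np.ones(len(P)),]; print("tilt",np.linalg.lstsq(G,z,rcond=None)[0].round(3))
E
```

```text
left 10.82 [0.5975 0.1217 0.1491] w 0.08 gf 0.0 F [ 0.   0.6 -0. ]
tip 0.025
pre 12.53 [ 0.6203 -0.1792  0.0707] w 0.0803 gf 0.0 F [0.1 0.4 0.4]
False
down 13.18 [ 0.6197 -0.1801  0.0298] w 0.0799 gf 0.0 F [ 0.2  0.4 -0.4]
grip 13.51 [ 0.6201 -0.1802  0.0308] w 0.0573 gf 43.8 F [1.3 0.2 3.6]
up 14.46 [ 0.6189 -0.1797  0.1487] w 0.0571 gf 43.2 F [-0.6  0.2 -2.9]
above 16.73 [0.5212 0.2846 0.0923] w 0.0567 gf 43.2 F [ 0.5 -0.2 -2.3]
True
placed 17.76 [0.5202 0.2848 0.0388] w 0.0566 gf 43.9 F [-0.1  0.1  4.9]
left 19.02 [0.52   0.2847 0.1491] w 0.0803 gf 0.0 F [-0.3 -0.5 -0.1]
away 20.85 [ 0.4203 -0.1994  0.2498] w 0.0798 gf 0.0 F [0.3 0.2 0.2]
hub top z (expect .034) [0.031  0.034  0.0362]
tilt [ 0.012 -0.007  0.034]
hub top z (expect .034) [0.03   0.0335 0.0363]
tilt [ 0.008 -0.065  0.033]
```

View pics/f.png

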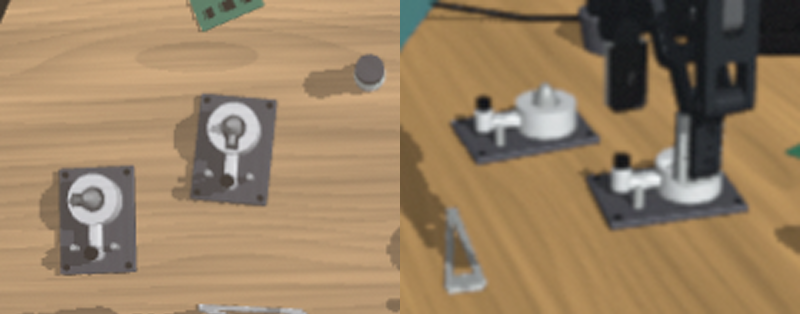

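The final pictures show both cranks seated flat, with keys in their keyways and arms between the pins (hubs at about (95,200) and (233,128) in the left crop). The gripper is clear of both. Their hub tops measure 34 mm, as expected.

```bash
python3 -c "
from workcell import r
print(r.finish_job())"
```

```text
the job is handed in; nothing more can be done
None
```

Both keyed cranks are seated flat on their matching gauges with their arms between the pins, and the job was handed in at about 21 s of the 61 s allowed.

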